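# Lock the portafilter into the club's coffee machine and switch it to warm up

## Robot

A 6-joint arm with a two-finger parallel gripper is mounted at the origin on the work surface. World frame = base frame: x ahead of the robot, y to its left, z up, the work surface at z = 0. Lengths are in m, angles in rad, forces in N, time in s.
With the tool pointing down it reaches from about 0.35 to 0.925 m from the base axis. Payload 6.4 kg.
Tool frame: the origin (TCP) lies midway between the tips of the shut fingers; the grasp point (between the pads) lies 19 mm behind it; z points along the fingers, y is the line along which they close (so a half turn about z gives the same grasp; the last joint's range is limited). The gripper opens to 85 mm and grips with 20 to 120 N. Pads are 22 mm wide; open, the fingers measure 114 mm over their backs; the gripper's body (76 mm by 85 mm) begins 54 mm behind the grasp point. The pads swing forward as they close: fully open they stand 13 mm farther back than shut.
Start: joints at [1.036, 0.245, 1.558, -0, 1.339, -0.174], TCP at [0.229, 0.608, 0.231] pointing down, gripper open.
Joint ranges: [-3.13, 3.13], [-1.02, 2.26], [0.13, 2.54], [-0.95, 4.09], [0.21, 2.88], [-2.74, 2.74]. Speed limits (rad/s): [2.57, 2.57, 3.14, 3.14, 3.14, 3.14].

## Interface

Orientations are given as a 3x3 rotation matrix whose columns are the frame's x, y, z axes.
In Python, from cell import env, grab_frame, get_calibration, masks_of, spot_point gives the robot as it stands.
- The arm moves only by the shell command python3 -m pendant 'ROWS'. ROWS is JSON, a list of rows, each an object with "delta_pos": the shift along the world's x, y, z in cm, a list of three; "dr": the turn, a rotation vector about the world's x, y, z in rad, a list of three; "grip": the opening in per cent of the stroke, from 0 (shut) to 100 (fully open). In form: [{"delta_pos": [dx, dy, dz], "dr": [wx, wy, wz], "grip": grip}, ...]. A call has 1 to 12 rows; each row is the pose to reach, as a shift and turn from the pose commanded when the call began; what a row does not reach only later rows make up. A row lasts 1/8 s, in which the tool goes at most 62.5 mm and 10.7 degrees, less where a joint would pass 70% of its speed; a pose out of reach is approached as far as the arm can. A call with a gripper value outside its range is refused whole. The fingers move at their own pace and stop on an object; the grip force is fixed at half the most. Time passes only in rows, so rows that repeat a pose let the fingers close. It gives the time, the measured TCP pose, the force, the opening and the grip force at its end, in the units of the state.
- env.sense(): the state, without advancing time (a new reading comes with each control period).
- grab_frame(name): name is "scene" or "side" or "wrist"; returns the picture (480x640x3 uint8, blue, green, red); there is no depth.
- get_calibration(name): a dict with "fx", "fy", "cx", "cy" (pixels), "R" (3x3) and "t" (3): a world point X has camera coordinates R X + t. Camera axes: x right, y down, z forward; pixel columns grow to the right and rows downward; lengths in m; the calibration is good to about 2 mm. A picture is of the moment at which its call begins: read the wrist's pose just before it. get_calibration takes no time and is no camera call; for the wrist camera it gives the pose at the moment of the call.
- env.hand_in(): hands the job in; it is judged then, once.
Trained networks look in the newest picture that a camera, given by its name, has taken for a name from the list of things; names that differ only in an ending like _2 or _b are one class to them, and where a whole thing is asked for, a point or a joint stands for the part that bears it (a point fixed in the world has none). Each returns a list of dicts, best first, with "confidence" (0 to 1); they miss things now and then, are a little off and sometimes report something else, mostly with a low value. They report only what shows in the picture. A call takes as long as a camera call. They do not tell look-alikes from the thing itself.
- masks_of(camera, query): "region" (480x640 bool, what is visible of it).
- spot_point(camera, query): "at" ([x, y, z] in m, in the coordinates of the camera as it stood for that picture, good to about 4 mm: a listed point, or the origin of a listed thing).
The state is a dict: "clock": time; "joint_pos": joint angles; "joint_velocities": joint speeds; "effort": joint torques, N m; "ee_pos": TCP position; "eef_rot": TCP orientation; "force": force on the tool from outside, world axes, zero at the start; "wrist_torque": the same for the moment, N m; "grip_width": opening from 0.0 (shut) to 1.0 (fully open); "grasp_force": force on a finger pad.
Only numpy, scipy, OpenCV 4.12 (cv2) and the standard library are available. Lean on these libraries where they do the work, as an engineer would, in place of code of your own. Each camera call takes 0.05 s, during which the arm holds its last target. There are 200 camera calls.

## Task

Get the club's coffee machine ready for the break between rounds: take the portafilter by its handle, lift it up into the group head with the handle at the entry position, twist it until the handle points straight out of the machine's front and let its lugs drop into their pockets so that it hangs there locked. After that, with the portafilter let go, flip the warm-up lever on top of the machine all the way to the back. Leave everything else on the cart standing where it is.

Things in the scene. Friction and masses are not known exactly. Their poses are not given: they have to be found in the camera images.
- portafilter: Bottomless portafilter, 0.26 to 0.44 kg: steel cup 64 mm across, 60 mm tall, black plastic handle on one side, 203 mm long in all. Starts standing on the cart on its flat underside. Origin: centre of the cup's underside; z is the cup's axis, up; the handle points along its own -x. Centre of mass about 15 mm from the axis on the handle's side.
- handle (a point): Middle of the portafilter's handle, the place to grasp: a bar 24 mm wide and 24 mm high, from 65 to 160 mm out from the cup's axis. This point is 120 mm out (along the portafilter's -x) and 24 mm above the cup's underside. A 12 mm thick neck joins the bar to the cup. Axes as the portafilter.
- lugs (a point): Point on the cup's axis 53 mm above its underside, level with the two bayonet lugs: one on the handle's side (-x), one opposite (+x), each 20 mm wide, 6 mm thick (50 to 56 mm above the underside), reaching 43 mm out from the axis. The rim is 7 mm above this point. Axes as the portafilter.
- group (a point): Centre of the group head's flat ceiling, where the cup's rim goes up to, 190 mm above the cart. The machine (aluminium, 170 mm wide, fixed) is upright. -x points out of its front, towards the robot, x to its rear, y to the left seen from the robot, z up. The head above is round, 53 mm radius, 50 mm tall. The drip tray below has its top 32 mm above the cart, 65 mm out in front.
- ring (a point): Centre of the lower edge of the bayonet ring under the head, 29 mm below the ceiling; axes as group. Inner radius 36.5, outer 53 mm. Two opposite gaps, 46 degrees wide, let the lugs up when the handle is in the entry direction. The cup then goes up until its rim meets the ceiling (underside 60 mm below the ceiling). Sideways play about 4 mm.
- entry (a point): Dark bar on the head's outside and top edge marking the entry direction for the handle: 60 degrees to the left (+y) of straight out front, that is portafilter yaw = group yaw - 60 degrees. From there, held up with the underside 60 to 65 mm below the ceiling, the cup is twisted 60 degrees counterclockwise seen from above; lower, a ridge blocks the lugs. A second bar marks the front.
- seat (a point): Where the portafilter's origin is when locked: on the group axis, 71 mm below the ceiling; axes as the portafilter has them when locked (handle straight out front, along -x). The lugs drop 5 mm behind the ridge into pockets when the cup is lowered here and let go; about 6 degrees of play to each side, with a stop wall past the front direction.
- lever (a joint): Angle of the warm-up lever on top of the machine: 0 = leaning 0.5 rad to the front, grows as it swings to the rear, 1.0 = end stop, leaning 0.5 rad to the rear. Starts at 0 to 0.2, stays where it is left; about 1 N at the tip moves it.
- lever_tip (a point): Centre of the lever's black ball, 26 mm across, on a 10 mm rod, 60 mm from the pivot. The pivot lies 50 mm behind the group axis (group +x) and 262 mm above the cart; its block, 70 x 50 mm, reaches 265 mm above the cart on the 240 mm high deck. It swings in the group's x-z plane. A water tank, 304 mm high, begins 140 mm behind the pivot.
- tumbler: Bystander: squat amber glass tumbler, 82 mm across, 78 mm tall; origin centre of underside. It stands left or right of the machine, where the portafilter is not.
- rook_a: Bystander: ivory plastic rook, 42 mm across, 77 mm tall; origin centre of underside.
- rook_b: Bystander: second ivory rook, same size.
- clock: Bystander: grey enamel analog game clock, 200 mm wide, 65 mm deep, 125 mm tall with the push levers; origin centre of underside.
- pad_holder: Bystander: flat tin score-pad holder with a pad, 75 x 150 mm, 28 mm tall, lying between the robot and the machine; origin centre of underside.
- sugar_tin: Bystander: closed tin jar, 70 mm across, 100 mm tall; origin centre of underside.
- jug: Bystander: steel mug, 76 mm across, 90 mm tall; origin centre of underside.
- piece_box: Bystander: wooden box for chess pieces, 110 x 200 mm, 60 mm tall; origin centre of underside.
Things that resemble listed ones, but are neither listed nor needed, are in the scene too. What is shaped like the portafilter but yellow is not meant.

How it is judged:
By the outcome, as a careful person would: the job done as asked, in the order asked, and still so for the second after the job is handed in, with the robot touching nothing.
It also fails if it takes over 58 s, if anything falls off the work surface, if the arm or the gripper's body presses on something with over 40 N, if the wrist force passes 120 N, or if a joint passes its speed limit or range.

## Working session

There is one attempt and no reset: what is moved stays moved. The work goes in short steps, Python scripts to look and compute and a shell command to move; the robot and the scene stay as the last step left them, time stands still between calls to the robot, and variables do not carry over. Pictures are saved under pics/ and viewed, at most 10 in all, crops included, and the job is handed in when it is done.

```bash
mkdir -p pics && cat > h.py <<'E'
import numpy as np, cv2
from cell import env, grab_frame, get_calibration, masks_of, spot_point
def world(cam,p):
    c=get_calibration(cam);return np.array(c["R"]).T@(np.array(p)-np.array(c["t"]))
def spots(cam,q,n=3):
    for d in spot_point(cam,q)[:n]:
        c=get_calibration(cam);p=np.array(d["at"])
        print(cam,q,round(d["confidence"],2),world(cam,p).round(3),"px",int(c["fx"]*p[0]/p[2]+c["cx"]),int(c["fy"]*p[1]/p[2]+c["cy"]))
def snap(cam,name):
    f=grab_frame(cam);cv2.imwrite(f"pics/{name}.png",f);return f
E
python3 - <<'E'
from h import *
s=env.sense();print(s["clock"],s["ee_pos"],np.round(s["eef_rot"],3),s["grip_width"])
a=snap("scene","a_scene")
for q in ["portafilter","handle","group","seat","lever_tip","pad_holder","tumbler"]: spots("scene",q)
b=snap("side","a_side")
for q in ["portafilter","handle","group","entry","lever_tip","tumbler"]: spots("side",q)
for c in("scene","side"):
    k=get_calibration(c);print(c,world(c,[0,0,0]).round(2))
E
```

```text
0.0 [0.22914995 0.6076672  0.23015283] [[-0.936  0.353 -0.001]
 [ 0.353  0.936 -0.002]
 [ 0.    -0.002 -1.   ]] 0.9999688527108679
scene portafilter 0.97 [0.553 0.296 0.   ] px 405 335
scene portafilter 0.57 [0.155 0.392 0.003] px 445 255
scene portafilter 0.38 [ 0.43  -0.513 -0.004] px 161 268
scene handle 0.72 [0.439 0.317 0.022] px 416 304
scene handle 0.72 [0.273 0.337 0.023] px 427 270
scene group 0.5 [ 0.407 -0.04   0.   ] px 303 284
scene lever_tip 0.65 [ 0.632 -0.041  0.314] px 281 248
scene lever_tip 0.54 [ 0.661 -0.298 -0.002] px 195 328
scene pad_holder 0.73 [ 0.409 -0.037 -0.002] px 304 286
scene tumbler 0.67 [ 0.558 -0.294 -0.004] px 210 305
side portafilter 0.64 [0.555 0.293 0.003] px 271 361
side handle 0.92 [0.434 0.317 0.026] px 314 366
side handle 0.54 [0.265 0.336 0.029] px 376 373
side group 0.59 [0.606 0.5   0.001] px 242 434
side group 0.58 [ 0.604 -0.038  0.191] px 262 232
side group 0.56 [ 0.656 -0.296 -0.001] px 263 222
side entry 0.71 [0.585 0.017 0.219] px 265 238
side entry 0.38 [ 0.601 -0.039  0.194] px 263 231
side entry 0.15 [ 0.599 -0.035  0.122] px 266 249
side lever_tip 0.54 [ 0.631 -0.039  0.317] px 248 200
side tumbler 0.85 [ 0.557 -0.291  0.001] px 289 223
side tumbler 0.73 [0.556 0.298 0.051] px 269 354
scene [1.69 0.29 1.17]
side [0.36 1.01 1.17]
```

View pics/a_scene.png

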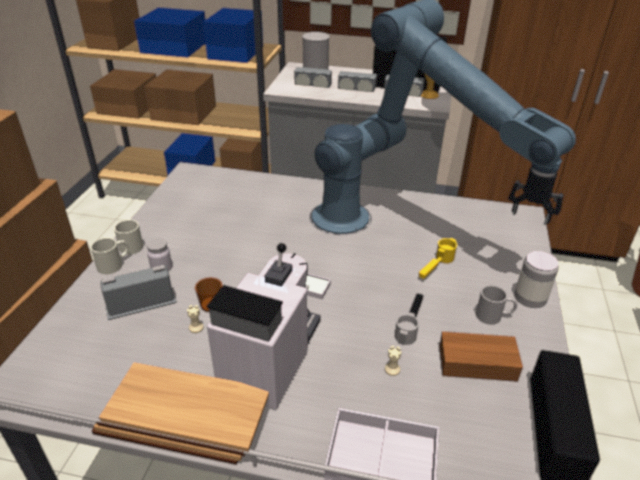

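View pics/a_side.png

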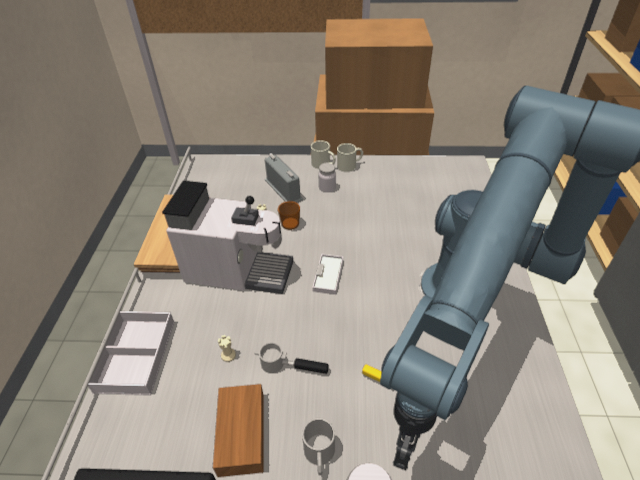

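The scene view shows the steel portafilter at about (405,327), with its black handle at (416,305) and the yellow decoy at (440,257). The side view puts the cup at (271,357), the handle at (312,365), and the group head at about (265,230) with two dark bars. I'll move above the handle now.

```bash
python3 -m pendant '[{"delta_pos":[21.2,-29.2,-3],"dr":[0,0,0.18],"grip":100},{"delta_pos":[21.2,-29.2,-3],"dr":[0,0,0.18],"grip":100},{"delta_pos":[21.2,-29.2,-3],"dr":[0,0,0.18],"grip":100},{"delta_pos":[21.2,-29.2,-3],"dr":[0,0,0.18],"grip":100},{"delta_pos":[21.2,-29.2,-3],"dr":[0,0,0.18],"grip":100},{"delta_pos":[21.2,-29.2,-3],"dr":[0,0,0.18],"grip":100},{"delta_pos":[21.2,-29.2,-3],"dr":[0,0,0.18],"grip":100},{"delta_pos":[21.2,-29.2,-3],"dr":[0,0,0.18],"grip":100}]' && python3 - <<'E'
from h import *
s=env.sense();print(s["clock"],s["ee_pos"],np.round(s["eef_rot"],3))
snap("wrist","b_wrist")
for q in ["portafilter","handle","lugs"]: spots("wrist",q)
print(world("wrist",[0,0,0]),get_calibration("wrist")["R"])
snap("side","b_side")
m=masks_of("side","group")
print([(d["confidence"],d["region"].sum(),np.argwhere(d["region"]).mean(0)) for d in m])
for q in ["entry","ring","seat"]: spots("side",q)
snap("scene","b_scene")
for q in ["entry","ring","group","seat"]: spots("scene",q)
E
```

```text
clock: 1.75
ee_pos: [0.4414, 0.3163, 0.2014]
eef_rot: [[-0.984, 0.18, -0.0], [0.18, 0.984, 0.0], [0.0, 0.0, -1.0]]
force: [0.6, -0.5, 0.3]
grip_width: 1.001
grasp_force: 0.0
1.75 [0.44135896 0.31634784 0.20141071] [[-0.984  0.18  -0.   ]
 [ 0.18   0.984  0.   ]
 [ 0.     0.    -1.   ]]
wrist portafilter 0.59 [ 0.556  0.3   -0.001] px 322 326
wrist handle 0.86 [0.438 0.313 0.025] px 311 210
wrist lugs 0.6 [0.553 0.297 0.055] px 318 357
[0.36570123 0.3295767  0.34518803] [[ 1.78883466e-01  9.83870257e-01 -1.53783231e-04]
 [ 9.39043535e-01 -1.70686599e-01  2.98434790e-01]
 [ 2.93594865e-01 -5.35294586e-02 -9.54430014e-01]]
[(0.68, np.int64(9935), array([241.31776548, 223.71887267]))]
side entry 0.89 [0.582 0.021 0.214] px 266 240
side entry 0.55 [ 0.554 -0.288 -0.002] px 290 224
side ring 0.96 [ 0.602 -0.038  0.159] px 264 240
side ring 0.43 [ 0.601 -0.495 -0.002] px 283 189
side seat 0.73 [ 0.601 -0.04   0.192] px 263 231
side seat 0.56 [ 0.602 -0.037  0.12 ] px 265 249
scene entry 0.76 [0.585 0.014 0.214] px 306 270
scene entry 0.23 [ 0.663 -0.299 -0.002] px 194 329
scene group 0.82 [ 0.604 -0.039  0.192] px 285 278
```

```bash
python3 - <<'E'
from h import *
w=cv2.imread("pics/b_wrist.png");f=cv2.imread("pics/b_side.png");g=cv2.imread("pics/b_scene.png")
A=cv2.resize(f[175:300,160:305],(464,400),interpolation=cv2.INTER_CUBIC)
B=cv2.resize(g[235:350,200:330],(336,297),interpolation=cv2.INTER_CUBIC)
C=cv2.resize(w,(336,252))
o=np.zeros((560,800,3),np.uint8);o[:400,:464]=A;o[:297,464:]=B;o[300:552,464:]=C
cv2.imwrite("pics/c.png",o)
m=masks_of("wrist","handle")[0]["region"] 
c=get_calibration("wrist");R=np.array(c["R"]);t0=world("wrist",[0,0,0])
g=w.max(2)
ys,xs=np.where((g<70)&(np.abs(np.arange(640)-318)[None]<80)&(np.arange(480)<330)[:,None]&(np.arange(480)>100)[:,None])
print(len(xs),xs.min(),xs.max(),ys.min(),ys.max())
d=np.stack([(xs-c["cx"])/c["fx"],(ys-c["cy"])/c["fy"],np.ones(len(xs))],1)@R
P=t0+d*((0.036-t0[2])/d[:,2])[:,None]
P2=P[:,:2].astype(np.float32)
v=cv2.fitLine(P2,cv2.DIST_HUBER,0,.01,.01).ravel();print("axis",v,"yaw deg",np.degrees(np.arctan2(v[1],v[0])))
n=np.array([-v[1],v[0]]);off=(P2-v[2:])@n;al=(P2-v[2:])@v[:2]
print("width",np.percentile(off,[3,97]),"along",v[2:]+np.outer(np.percentile(al,[1,99]),v[:2]))
E
```

```text
4219 283 350 157 329
axis [ 0.98455155 -0.17509511  0.45974925  0.30902573] yaw deg -10.084191
width [-0.01977215  0.0227415 ] along [[0.39616994 0.32033284]
 [0.53698445 0.29529003]]
```

View pics/c.png

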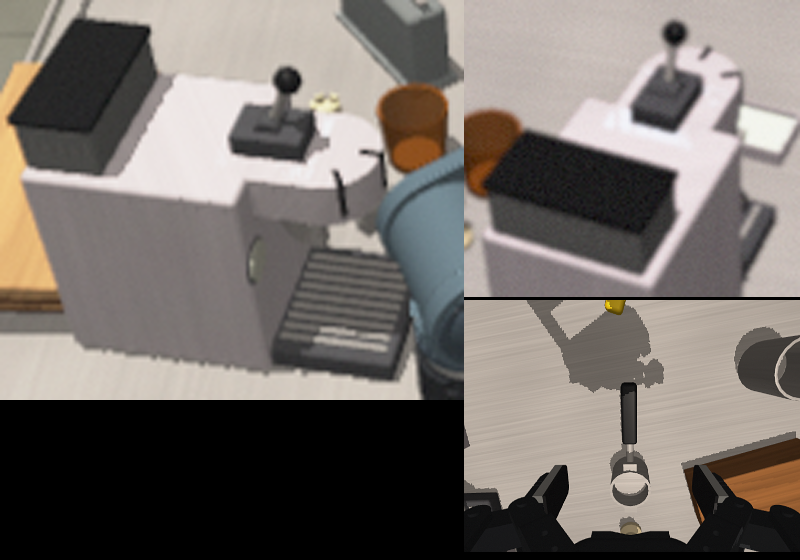

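The crops show the head's entry bar at about (338,185) and the front bar at (380,155), both in side-crop pixels. The deck's left edge runs from (24,180) to (245,205). The wrist view shows the handle straight between the open fingers. I'll compute the machine's yaw from these.

```bash
python3 - <<'E'
from h import *
def ray(cam,u,v,z):
    c=get_calibration(cam);o=world(cam,[0,0,0]);d=np.array([(u-c["cx"])/c["fx"],(v-c["cy"])/c["fy"],1])@np.array(c["R"])
    return (o+d*(z-o[2])/d[2])[:2]
s=lambda x,y,z:ray("side",160+x/3.2,175+y/3.2,z)
k=336/130
q=lambda x,y,z:ray("scene",200+(x-464)/k,235+y/k,z)
def yaw(a,b): d=b-a;return np.degrees(np.arctan2(d[1],d[0]))
for n,a,b in [("deck side",s(245,205,.24),s(24,180,.24)),("base side",s(275,370,0),s(85,345,0)),("tank side",s(108,174,.24),s(156,70,.24)),
 ("tray front",s(395,380,.032),s(408,290,.032)),("deck scene",q(738,135,.24),q(655,280,.24)),("tank scene",q(487,175,.304),q(530,130,.304)),("tankfront",q(675,172,.304),q(530,130,.304))]:
    print(n,a.round(3),b.round(3),round(yaw(a,b),1))
G=np.array([.603,-.039])
for n,p in [("entry s",s(340,186,.24)),("front s",s(382,155,.24)),("entry q",q(740,74,.24)),("front q",q(708,48,.24))]:
    d=p-G;print(n,p.round(3),np.hypot(*d).round(3),np.degrees(np.arctan2(d[1],d[0])).round(1))
E
python3 -m pendant '[{"delta_pos":[0,-0.3,-6],"dr":[0,0,0],"grip":100},{"delta_pos":[0,-0.3,-12],"dr":[0,0,0],"grip":100},{"delta_pos":[0,-0.3,-16],"dr":[0,0,0],"grip":100},{"delta_pos":[0,-0.3,-19],"dr":[0,0,0],"grip":100},{"delta_pos":[0,-0.3,-19.4],"dr":[0,0,0],"grip":60},{"delta_pos":[0,-0.3,-19.4],"dr":[0,0,0],"grip":0},{"delta_pos":[0,-0.3,-19.4],"dr":[0,0,0],"grip":0},{"delta_pos":[0,-0.3,-19.4],"dr":[0,0,0],"grip":0},{"delta_pos":[0,-0.3,-19.4],"dr":[0,0,0],"grip":0},{"delta_pos":[0,-0.3,-19.4],"dr":[0,0,0],"grip":0},{"delta_pos":[0,-0.3,-19.4],"dr":[0,0,0],"grip":0},{"delta_pos":[0,-0.3,-19.4],"dr":[0,0,0],"grip":0}]'
```

```text
deck side [0.663 0.042] [0.872 0.013] -7.9
base side [0.669 0.033] [0.871 0.004] -8.1
tank side [0.796 0.004] [ 0.784 -0.147] -94.5
tray front [0.542 0.07 ] [ 0.54 -0.05] -90.8
deck scene [0.678 0.035] [0.877 0.009] -7.2
tank scene [ 0.848 -0.148] [ 0.784 -0.132] 166.3
tankfront [0.808 0.01 ] [ 0.784 -0.132] -99.4
entry s [0.581 0.016] 0.059 111.7
front s [ 0.547 -0.026] 0.057 167.1
entry q [0.587 0.015] 0.056 106.9
front q [ 0.553 -0.028] 0.051 167.6
clock: 4.0
ee_pos: [0.4425, 0.3137, 0.0084]
eef_rot: [[-0.984, 0.18, 0.002], [0.18, 0.984, 0.001], [-0.002, 0.001, -1.0]]
force: [-0.9, 1.8, 6.0]
grip_width: 0.27
grasp_force: 60.9
```

```bash
python3 -m pendant '[{"delta_pos":[0,0,2],"dr":[0,0,0],"grip":0},{"delta_pos":[0,0,5],"dr":[0,0,0],"grip":0},{"delta_pos":[0,0,8],"dr":[0,0,-0.15],"grip":0},{"delta_pos":[0,0,8],"dr":[0,0,-0.33],"grip":0},{"delta_pos":[0,0,8],"dr":[0,0,-0.5],"grip":0},{"delta_pos":[0,0,8],"dr":[0,0,-0.67],"grip":0},{"delta_pos":[0,0,8],"dr":[0,0,-0.84],"grip":0},{"delta_pos":[0,0,8],"dr":[0,0,-1.01],"grip":0},{"delta_pos":[0,0,8],"dr":[0,0,-1.01],"grip":0},{"delta_pos":[0,0,8],"dr":[0,0,-1.01],"grip":0}]' && python3 - <<'E'
from h import *
s=env.sense();print(np.round(s["eef_rot"],3).tolist(),s["joint_pos"],s["wrist_torque"])
w=snap("wrist","d_wrist")
for q in ["portafilter","handle","lugs","group","entry"]: spots("wrist",q)
f=snap("side","d_side")
for q in ["portafilter","handle","lugs"]: spots("side",q)
o=np.hstack([cv2.resize(w,(400,300)),cv2.resize(f[200:410,160:440],(400,300))]);cv2.imwrite("pics/d.png",o)
E
```

```text
clock: 5.25
ee_pos: [0.441, 0.313, 0.0867]
eef_rot: [[-0.373, 0.928, -0.001], [0.928, 0.373, -0.0], [0.0, -0.001, -1.0]]
force: [-0.8, -0.3, -3.3]
grip_width: 0.269
grasp_force: 59.8
[[-0.373, 0.928, -0.001], [0.928, 0.373, -0.0], [0.0, -0.001, -1.0]] [4.07366224e-01 1.74495671e-01 1.92918816e+00 2.31777867e-04
 1.03907842e+00 2.50611532e-02] [ 0.26966581  0.11723952 -0.00611346]
wrist handle 0.55 [0.439 0.315 0.103] px 314 329
wrist entry 0.5 [0.687 0.274 0.004] px 630 425
side portafilter 0.85 [ 0.162  0.392 -0.002] px 415 399
side portafilter 0.67 [0.482 0.208 0.077] px 298 321
side portafilter 0.17 [ 0.603 -0.037  0.158] px 263 240
side handle 0.84 [0.437 0.323 0.101] px 311 352
side handle 0.75 [0.265 0.337 0.027] px 376 373
side lugs 0.78 [0.485 0.207 0.128] px 296 310
side lugs 0.37 [ 0.407 -0.035 -0.   ] px 327 276
```

View pics/d.png

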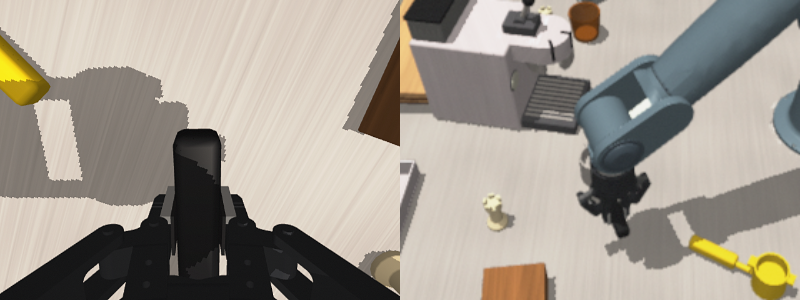

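The handle sits centred and level in the fingers, and the cup is where the geometry predicts, with no droop. Next I'll carry it under the group.

```bash
python3 -m pendant '[{"delta_pos":[2.4,-5,0],"dr":[0,0,0],"grip":0},{"delta_pos":[4.8,-10,0],"dr":[0,0,0],"grip":0},{"delta_pos":[7.2,-15,0],"dr":[0,0,0],"grip":0},{"delta_pos":[9.6,-20,0],"dr":[0,0,0],"grip":0},{"delta_pos":[12,-24.6,0],"dr":[0,0,0],"grip":0},{"delta_pos":[12,-24.6,0],"dr":[0,0,0],"grip":0},{"delta_pos":[12,-24.6,0],"dr":[0,0,0],"grip":0}]' && python3 - <<'E'
from h import *
s=env.sense();print(s["ee_pos"],s["force"],s["wrist_torque"])
f=snap("side","e_side")
for q in ["portafilter","handle","lugs","ring","group"]: spots("side",q)
w=snap("wrist","e_wrist")
for q in ["ring","entry","handle"]: spots("wrist",q)
g=snap("scene","e_scene")
for q in ["group","entry","lever_tip"]: spots("scene",q,1)
o=np.hstack([cv2.resize(w,(400,300)),cv2.resize(f[170:290,180:340],(400,300),interpolation=cv2.INTER_CUBIC)]);cv2.imwrite("pics/e.png",o)
E
```

```text
clock: 6.62
ee_pos: [0.5609, 0.0674, 0.0869]
eef_rot: [[-0.371, 0.929, -0.001], [0.929, 0.371, 0.0], [0.001, -0.001, -1.0]]
force: [-0.2, 0.5, -3.3]
grip_width: 0.271
grasp_force: 59.8
[0.56090903 0.0674288  0.0869366 ] [-0.23356702  0.50986235 -3.28758976] [0.26008107 0.11851096 0.02315899]
side portafilter 0.8 [ 0.159  0.39  -0.005] px 416 399
side portafilter 0.52 [ 0.598 -0.035  0.123] px 266 248
side portafilter 0.52 [0.608 0.501 0.001] px 241 434
side handle 0.75 [ 0.407 -0.035  0.004] px 327 275
side handle 0.59 [0.561 0.074 0.101] px 275 280
side handle 0.58 [0.266 0.338 0.027] px 376 374
side lugs 0.61 [0.158 0.391 0.049] px 419 389
side lugs 0.57 [ 0.604 -0.038  0.122] px 264 248
side lugs 0.47 [ 0.407 -0.033  0.003] px 327 275
side ring 0.74 [ 0.602 -0.035  0.16 ] px 264 240
side group 0.66 [ 0.603 -0.041  0.19 ] px 263 232
wrist handle 0.74 [0.562 0.072 0.106] px 325 329
scene group 0.76 [ 0.603 -0.038  0.194] px 286 277
scene entry 0.76 [0.585 0.013 0.213] px 306 270
scene lever_tip 0.7 [ 0.63  -0.042  0.315] px 280 247
```

View pics/e.png

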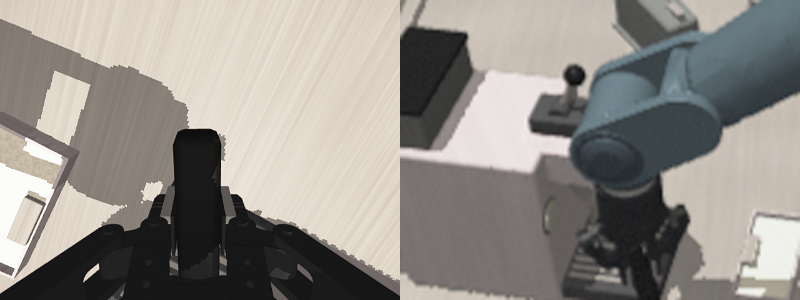

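The side crop shows the gripper holding the handle beside the head, with the wrist clear of the lever ball. The predicted cup position matches the group axis, so I'll raise it gently while watching the force.

```bash
python3 -m pendant '[{"delta_pos":[0,0,1.5],"dr":[0,0,0],"grip":0},{"delta_pos":[0,0,2.2],"dr":[0,0,0],"grip":0},{"delta_pos":[0,0,2.6],"dr":[0,0,0],"grip":0},{"delta_pos":[0,0,2.8],"dr":[0,0,0],"grip":0},{"delta_pos":[0,0,3.0],"dr":[0,0,0],"grip":0},{"delta_pos":[0,0,3.2],"dr":[0,0,0],"grip":0},{"delta_pos":[0,0,3.2],"dr":[0,0,0],"grip":0}]'
```

```text
clock: 8.2
ee_pos: [0.5615, 0.0671, 0.1193]
eef_rot: [[-0.371, 0.929, 0.0], [0.929, 0.371, -0.0], [-0.0, 0.0, -1.0]]
force: [0.3, -0.4, -2.8]
grip_width: 0.269
grasp_force: 59.8
```

```bash
python3 -m pendant '[{"delta_pos":[0,0,0.5],"dr":[0,0,0],"grip":0},{"delta_pos":[0,0,1.0],"dr":[0,0,0],"grip":0},{"delta_pos":[0,0,1.4],"dr":[0,0,0],"grip":0},{"delta_pos":[0,0,1.7],"dr":[0,0,0],"grip":0},{"delta_pos":[0,0,1.7],"dr":[0,0,0],"grip":0}]'
```

```text
clock: 8.82
ee_pos: [0.5617, 0.0672, 0.1367]
eef_rot: [[-0.371, 0.929, 0.001], [0.929, 0.371, -0.0], [-0.0, 0.001, -1.0]]
force: [-0.3, -0.0, -3.0]
grip_width: 0.274
grasp_force: 59.8
```

```bash
python3 -m pendant '[{"delta_pos":[0,0,0.15],"dr":[0,0,0],"grip":0},{"delta_pos":[0,0,0.15],"dr":[0,0,0],"grip":0}]'; python3 -m pendant '[{"delta_pos":[0,0,0.15],"dr":[0,0,0],"grip":0},{"delta_pos":[0,0,0.15],"dr":[0,0,0],"grip":0}]'
```

```text
clock: 9.07
ee_pos: [0.5615, 0.0672, 0.1378]
eef_rot: [[-0.371, 0.929, -0.0], [0.929, 0.371, 0.0], [0.0, -0.0, -1.0]]
force: [0.6, 0.4, -2.9]
grip_width: 0.268
grasp_force: 59.8
clock: 9.32
ee_pos: [0.5616, 0.0672, 0.1394]
eef_rot: [[-0.371, 0.929, 0.0], [0.929, 0.371, -0.0], [-0.0, 0.0, -1.0]]
force: [-0.9, -0.0, -3.1]
grip_width: 0.27
grasp_force: 59.8
```

```bash
python3 -m pendant '[{"delta_pos":[0,0,0.15],"dr":[0,0,0],"grip":0},{"delta_pos":[0,0,0.15],"dr":[0,0,0],"grip":0}]'; python3 -m pendant '[{"delta_pos":[0,0,0.1],"dr":[0,0,0],"grip":0},{"delta_pos":[0,0,0.1],"dr":[0,0,0],"grip":0}]'
```

```text
clock: 9.57
ee_pos: [0.5612, 0.0673, 0.1403]
eef_rot: [[-0.371, 0.929, -0.001], [0.929, 0.371, 0.0], [0.001, -0.0, -1.0]]
force: [1.1, 0.4, -5.1]
grip_width: 0.269
grasp_force: 59.5
clock: 9.82
ee_pos: [0.561, 0.0674, 0.1414]
eef_rot: [[-0.371, 0.929, -0.001], [0.929, 0.371, 0.001], [0.001, -0.001, -1.0]]
force: [0.1, 1.4, -5.9]
grip_width: 0.269
grasp_force: 59.1
```

Contact with the ceiling came at a TCP height of about 0.140. I'll back off 2.5 mm and twist the first 30 degrees.

```bash
python3 -m pendant '[{"delta_pos":[0,0,-0.25],"dr":[0,0,0],"grip":0},{"delta_pos":[-0.9,-0.4,-0.25],"dr":[0,0,0.087],"grip":0},{"delta_pos":[-1.77,-0.89,-0.25],"dr":[0,0,0.175],"grip":0},{"delta_pos":[-2.59,-1.44,-0.25],"dr":[0,0,0.262],"grip":0},{"delta_pos":[-3.36,-2.07,-0.25],"dr":[0,0,0.349],"grip":0},{"delta_pos":[-4.07,-2.76,-0.25],"dr":[0,0,0.436],"grip":0},{"delta_pos":[-4.71,-3.51,-0.25],"dr":[0,0,0.524],"grip":0},{"delta_pos":[-4.71,-3.51,-0.25],"dr":[0,0,0.524],"grip":0}]'; python3 -c "
from h import *
s=env.sense();print(s['force'],s['wrist_torque'],s['joint_pos'])"
```

```text
clock: 10.82
ee_pos: [0.5145, 0.0315, 0.1398]
eef_rot: [[-0.785, 0.62, 0.001], [0.62, 0.785, -0.001], [-0.001, -0.0, -1.0]]
force: [0.1, 0.6, -1.9]
grip_width: 0.272
grasp_force: 59.5
[ 0.08927787  0.56406546 -1.93898096] [0.1925044  0.23498686 0.00466896] [-1.58715420e-01  3.45539454e-02  1.96988680e+00 -6.53094955e-04
  1.13616299e+00 -1.06073683e+00]
```

```bash
python3 -m pendant '[{"delta_pos":[-0.58,-0.8,-0.1],"dr":[0,0,0.087],"grip":0},{"delta_pos":[-1.09,-1.65,-0.1],"dr":[0,0,0.175],"grip":0},{"delta_pos":[-1.52,-2.55,-0.1],"dr":[0,0,0.262],"grip":0},{"delta_pos":[-1.88,-3.47,-0.1],"dr":[0,0,0.349],"grip":0},{"delta_pos":[-2.15,-4.43,-0.1],"dr":[0,0,0.436],"grip":0},{"delta_pos":[-2.33,-5.4,-0.1],"dr":[0,0,0.524],"grip":0},{"delta_pos":[-2.33,-5.4,-0.1],"dr":[0,0,0.524],"grip":0}]'; python3 - <<'E'
from h import *
s=env.sense();print(s['force'],s['wrist_torque'],s['joint_pos'])
f=snap("side","f_side");spots("side","portafilter");spots("side","handle");spots("side","seat")
w=snap("wrist","f_wrist");spots("wrist","handle")
o=np.hstack([cv2.resize(w,(400,300)),cv2.resize(f[170:290,180:340],(400,300),interpolation=cv2.INTER_CUBIC)]);cv2.imwrite("pics/f.png",o)
E
```

```text
clock: 11.7
ee_pos: [0.4915, -0.0222, 0.1386]
eef_rot: [[-0.989, 0.145, 0.001], [0.145, 0.989, -0.0], [-0.001, -0.0, -1.0]]
force: [0.0, 0.3, -3.0]
grip_width: 0.269
grasp_force: 59.5
[ 0.04360441  0.28671421 -3.04804478] [0.10087984 0.22776118 0.01477179] [-2.75959428e-01 -2.09675330e-02  2.02809206e+00 -2.50150081e-04
  1.13376455e+00 -1.70120158e+00]
side portafilter 0.96 [ 0.16   0.389 -0.   ] px 416 398
side portafilter 0.6 [ 0.602 -0.039  0.129] px 265 246
side handle 0.64 [0.261 0.335 0.027] px 377 373
side handle 0.53 [ 0.484 -0.023  0.154] px 302 245
side handle 0.35 [ 0.604 -0.038  0.129] px 264 246
side seat 0.62 [ 0.595 -0.037  0.122] px 267 248
wrist handle 0.9 [ 0.485 -0.025  0.155] px 308 325
```

View pics/f.png

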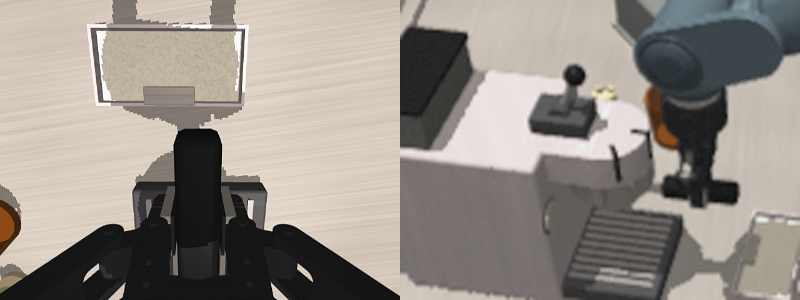

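The handle now points straight out front: in the wrist view the tray is symmetric about it. Next I'll lower it into the pockets.

```bash
python3 -m pendant '[{"delta_pos":[0,0,-0.3],"dr":[0,0,0],"grip":0},{"delta_pos":[0,0,-0.6],"dr":[0,0,0],"grip":0},{"delta_pos":[0,0,-0.8],"dr":[0,0,0],"grip":0},{"delta_pos":[0,0,-0.8],"dr":[0,0,0],"grip":0}]'; python3 -m pendant '[{"delta_pos":[0,0,-0.15],"dr":[0,0,0],"grip":0},{"delta_pos":[0,0,-0.15],"dr":[0,0,0],"grip":0}]'; python3 -c "
from h import *
s=env.sense();print(s['force'],s['wrist_torque'])"
```

```text
clock: 12.5
ee_pos: [0.4913, -0.022, 0.1305]
eef_rot: [[-0.99, 0.142, 0.0], [0.142, 0.99, -0.0], [-0.0, -0.0, -1.0]]
force: [-1.2, 0.5, -0.5]
grip_width: 0.273
grasp_force: 59.8
clock: 12.75
ee_pos: [0.4916, -0.0221, 0.1293]
eef_rot: [[-0.99, 0.142, 0.001], [0.142, 0.99, -0.0], [-0.001, -0.0, -1.0]]
force: [-1.4, 0.8, 1.5]
grip_width: 0.27
grasp_force: 60.1
[-1.39048079  0.757698    1.47168308] [ 0.04361567 -0.1273334   0.07322241]
```

```bash
python3 -m pendant '[{"delta_pos":[0,0,0],"dr":[0,0,0],"grip":30},{"delta_pos":[0,0,0],"dr":[0,0,0],"grip":45},{"delta_pos":[0,0,0],"dr":[0,0,0],"grip":70},{"delta_pos":[0,0,0],"dr":[0,0,0],"grip":70},{"delta_pos":[0,0,0],"dr":[0,0,0],"grip":70},{"delta_pos":[0,0,3],"dr":[0,0,0],"grip":70},{"delta_pos":[-1,0,7],"dr":[0,0,0],"grip":70},{"delta_pos":[-3,0,13],"dr":[0,0,0],"grip":70},{"delta_pos":[-4,0,19],"dr":[0,0,0],"grip":70},{"delta_pos":[-4,0,25],"dr":[0,0,0],"grip":40},{"delta_pos":[-4,0,25],"dr":[0,0,0],"grip":0},{"delta_pos":[-4,0,25],"dr":[0,0,0],"grip":0}]'; python3 - <<'E'
from h import *
print(env.sense()['joint_pos'])
f=snap("side","g_side")
for q in ["portafilter","handle","lever_tip","lever"]: spots("side",q)
w=snap("wrist","g_wrist")
for q in ["handle","lever_tip","group"]: spots("wrist",q)
snap("scene","g_scene");spots("scene","lever_tip",1)
o=np.hstack([cv2.resize(w,(400,300)),cv2.resize(f[170:290,180:340],(400,300),interpolation=cv2.INTER_CUBIC)]);cv2.imwrite("pics/g.png",o)
E
```

```text
clock: 14.25
ee_pos: [0.4509, -0.0219, 0.3782]
eef_rot: [[-0.99, 0.142, -0.001], [0.142, 0.99, 0.0], [0.001, 0.0, -1.0]]
force: [0.6, 1.4, -0.7]
grip_width: 0.059
grasp_force: 0.0
[-3.00602095e-01 -3.24941778e-01  1.84790888e+00 -3.28279252e-05
  1.61921396e+00 -1.72861753e+00]
side portafilter 0.73 [ 0.158  0.391 -0.003] px 417 399
side portafilter 0.71 [ 0.604 -0.037  0.121] px 264 249
side handle 0.89 [0.267 0.336 0.026] px 375 373
side handle 0.66 [ 0.485 -0.021  0.143] px 301 248
side lever_tip 0.48 [ 0.632 -0.039  0.318] px 248 199Traceback (most recent call last):
  File "<stdin>", line 4, in <module>
  File "h.py", line 6, in spots
    for d in spot_point(cam,q)[:n]:
             ~~~~~~~~~~^^^^^^^
ValueError: it knows: clock, entry, group, handle, jug, lever_tip, lugs, pad_holder, piece_box, portafilter, ring, rook, seat, sugar_tin, tumbler
```

The network puts the portafilter underside at z 0.121 and the handle at 0.143 after release. That fits the seat heights of 0.119 and 0.143, so it hangs locked. Next I'll push the lever with shut fingers, along the group's x axis.

```bash
python3 -m pendant '[{"delta_pos":[5,-0.5,-4],"dr":[0,0,0],"grip":0},{"delta_pos":[10.3,-1.0,-7.8],"dr":[0,0,0],"grip":0},{"delta_pos":[10.3,-1.0,-7.8],"dr":[0,0,0],"grip":0},{"delta_pos":[13,-1.35,-7.8],"dr":[0,0,0],"grip":0},{"delta_pos":[15.2,-1.66,-7.8],"dr":[0,0,0],"grip":0},{"delta_pos":[16.2,-1.8,-7.8],"dr":[0,0,0],"grip":0},{"delta_pos":[17.2,-1.94,-7.8],"dr":[0,0,0],"grip":0},{"delta_pos":[18.2,-2.08,-7.8],"dr":[0,0,0],"grip":0},{"delta_pos":[19.2,-2.22,-7.8],"dr":[0,0,0],"grip":0},{"delta_pos":[19.7,-2.29,-7.8],"dr":[0,0,0],"grip":0},{"delta_pos":[19.7,-2.29,-7.8],"dr":[0,0,0],"grip":0}]';python3 - <<'E'
from h import *
f=snap("side","h_side")
for q in ["portafilter","handle","lever_tip"]: spots("side",q)
g=snap("scene","h_scene");spots("scene","lever_tip",1)
o=np.hstack([cv2.resize(g[220:310,230:350],(400,300),interpolation=cv2.INTER_CUBIC),cv2.resize(f[170:290,180:340],(400,300),interpolation=cv2.INTER_CUBIC)]);cv2.imwrite("pics/h.png",o)
E
```

```text
clock: 15.82
ee_pos: [0.6484, -0.0449, 0.3005]
eef_rot: [[-0.99, 0.142, -0.0], [0.142, 0.99, -0.0], [0.0, -0.0, -1.0]]
force: [-0.3, 1.0, 0.8]
grip_width: 0.001
grasp_force: 0.0
side portafilter 0.71 [ 0.603 -0.037  0.122] px 265 248
side portafilter 0.56 [ 0.159  0.39  -0.004] px 416 399
side handle 0.77 [ 0.485 -0.02   0.143] px 301 248
side handle 0.75 [0.266 0.335 0.026] px 376 373
side lever_tip 0.51 [ 0.675 -0.046  0.318] px 233 198
scene lever_tip 0.48 [ 0.675 -0.052  0.314] px 271 258
```

View pics/h.png

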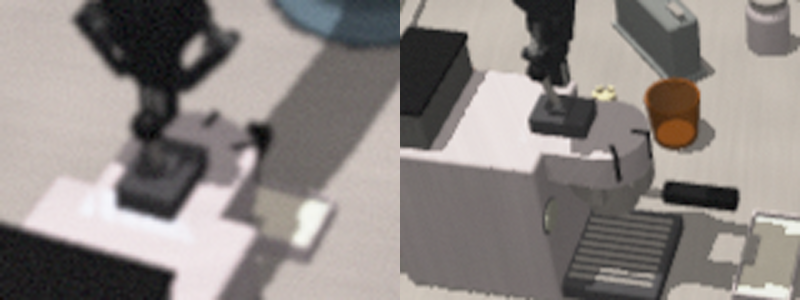

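The portafilter hangs with its handle straight out front, at side crop (700,195). The lever is leaning back with its tip at x 0.675, not quite at the stop, so I'll creep to the stop while watching the force.

```bash
for i in 1 2 3; do python3 -m pendant '[{"delta_pos":[0.3,-0.04,0],"dr":[0,0,0],"grip":0},{"delta_pos":[0.3,-0.04,0],"dr":[0,0,0],"grip":0}]' | egrep "ee_pos|force:"; done
```

```text
ee_pos: [0.6511, -0.0452, 0.3006]
force: [0.1, -0.2, -0.5]
grasp_force: 0.3
ee_pos: [0.6542, -0.0456, 0.3006]
force: [-1.4, -0.2, -0.9]
grasp_force: 0.3
ee_pos: [0.6567, -0.046, 0.3006]
force: [-3.0, 0.9, -0.4]
grasp_force: 1.8
```

```bash
for i in 1 2; do python3 -m pendant '[{"delta_pos":[0.2,-0.03,0],"dr":[0,0,0],"grip":0},{"delta_pos":[0.2,-0.03,0],"dr":[0,0,0],"grip":0}]' | egrep "ee_pos|force:"; done
```

```text
ee_pos: [0.657, -0.046, 0.3006]
force: [-12.7, 1.6, 3.1]
grasp_force: 6.0
ee_pos: [0.6572, -0.046, 0.3005]
force: [-20.0, 2.1, 4.8]
grasp_force: 10.3
```

The lever is at its end stop: the force rises but the fingers no longer advance. I'll back off and check.

```bash
python3 -m pendant '[{"delta_pos":[-1,0.14,0],"dr":[0,0,0],"grip":0},{"delta_pos":[-4,0.5,0],"dr":[0,0,0],"grip":0},{"delta_pos":[-8,1.1,2],"dr":[0,0,0],"grip":0},{"delta_pos":[-14,1.5,6],"dr":[0,0,0],"grip":0},{"delta_pos":[-20,2,10],"dr":[0,0,0],"grip":0},{"delta_pos":[-22,6,12],"dr":[0,0,0],"grip":0},{"delta_pos":[-22,12,12],"dr":[0,0,0],"grip":0},{"delta_pos":[-22,12,12],"dr":[0,0,0],"grip":0},{"delta_pos":[-22,12,12],"dr":[0,0,0],"grip":0}]';python3 - <<'E'
from h import *
f=snap("side","i_side")
for q in ["portafilter","handle","lever_tip"]: spots("side",q)
g=snap("scene","i_scene");spots("scene","lever_tip",1)
o=np.hstack([cv2.resize(g[200:400,150:410],(400,300),interpolation=cv2.INTER_CUBIC),cv2.resize(f[170:290,180:340],(400,300),interpolation=cv2.INTER_CUBIC)]);cv2.imwrite("pics/i.png",o)
E
```

```text
clock: 18.5
ee_pos: [0.4413, 0.0733, 0.421]
eef_rot: [[-0.99, 0.142, 0.001], [0.142, 0.99, -0.0], [-0.001, -0.0, -1.0]]
force: [-0.1, -1.4, -0.3]
grip_width: 0.004
grasp_force: 0.0
side portafilter 0.69 [ 0.159  0.392 -0.001] px 416 399
side portafilter 0.67 [ 0.6   -0.038  0.123] px 266 248
side handle 0.78 [0.264 0.338 0.027] px 376 374
side handle 0.66 [ 0.484 -0.02   0.143] px 302 248
side lever_tip 0.57 [ 0.684 -0.048  0.317] px 230 198
```

View pics/i.png

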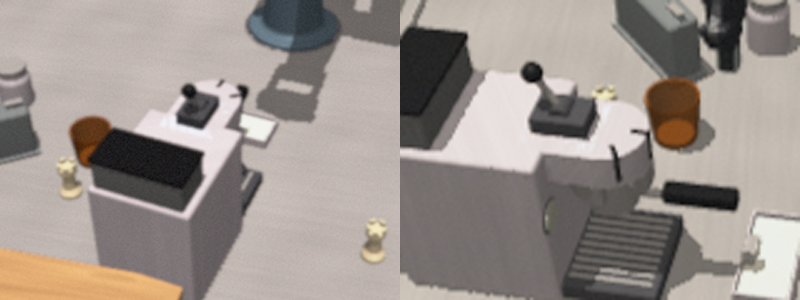

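The last picture shows the lever leaning fully to the rear, with its ball at side crop (530,72), and the handle hanging straight out front at (700,195). Nothing touches the robot and the bystanders haven't moved.

```bash
python3 -c "
from h import *
print(env.hand_in())"
```

```text
the job is handed in; nothing more can be done
None
```

I handed the job in at about 18.5 s: the portafilter hangs locked with its handle straight out front, the warm-up lever is at its rear end stop, and the bystanders in the last camera views are where they stood.

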